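# Fold in the drill leaf and shut the drill case

### The arm

A 6-joint arm with a two-finger parallel gripper is mounted at the origin on the work surface. World frame = base frame: x ahead of the robot, y to its left, z up, the work surface at z = 0. Lengths are in m, angles in rad, forces in N, time in s.
With the tool pointing down it reaches from about 0.3 to 0.775 m from the base axis. Payload 14.6 kg.
Tool frame: the origin (TCP) lies midway between the tips of the shut fingers; the grasp point (between the pads) lies 19 mm behind it; z points along the fingers, x is the direction in which the jaws open and shut, and the axes are right-handed (so a half turn about z gives the same grasp; the last joint's range is limited). The gripper opens to 94 mm and grips with 3 to 60 N. Pads are 16 mm wide; open, the fingers measure 119 mm over their backs; the gripper's body (75 mm by 177 mm) begins 78 mm behind the grasp point.
Start: joints at [-1.182, 0.3, 1.521, -0, 1.321, -0.067], TCP at [0.242, -0.494, 0.205] pointing down, gripper open.
Joint ranges: [-3.03, 3.03], [-0.79, 2.21], [0.23, 2.52], [-1.04, 4.18], [0, 3.07], [-2.55, 2.55]. Speed limits (rad/s): [2.22, 2.22, 2.57, 3.14, 3.14, 3.14].

### API

Orientations are given as a unit quaternion [x, y, z, w].
In Python, from workcell import env, read_camera, masks_of, spot_point gives the robot as it stands.
- The arm moves only by the tool servo_tool, never from a script. Its argument "motion" is a list of rows, each a list of 5 numbers: the opening, from 0 (shut) to 1 (fully open), then the shift along the tool's x, y, z each as a share of 0.04 m, from -1 to 1, then the turn about the tool's z as a share of 0.1 rad, from -1 to 1. A call has exactly 5 rows; each row shifts and turns the commanded pose from where the row before left it, along the tool's axes as they then stand; what a row does not reach is not made up. A row lasts 1/10 s, in which the tool goes at most 50 mm and 8.59 degrees, less where a joint would pass 70% of its speed; a pose out of reach is approached as far as the arm can. A call with a number of a shift or a turn outside -1 to 1 is refused whole. A call with a gripper value outside its range is refused whole. The fingers move at their own pace and stop on an object; "squeeze" is the grip in N (left out, the last holds). Time passes only in rows, so rows that do not move let the fingers close, or fill a call up. It gives the time, the measured TCP pose, the force and the opening at its end, in the units of the state.
- env.observe(): the state, without advancing time (a new reading comes with each control period).
- read_camera(name): name is "scene" or "top"; returns a dict with "frame" (420x560x3 uint8, red, green, blue), "K" (3x3 intrinsics, pixels), "extrinsics" (4x4, takes a point from camera to world coordinates). Camera axes: x right, y down, z forward; pixel columns grow to the right and rows downward; lengths in m; the calibration is good to about 2 mm. A picture is of the moment at which its call begins. There is no depth.
- env.finish_job(): hands the job in, once; it reports no verdict.
Trained networks look in the newest picture that a camera, given by its name, has taken for a name from the list of things; names that differ only in an ending like _2 or _b are one class to them, and where a whole thing is asked for, a point or a joint stands for the part that bears it (a point fixed in the world has none). Each returns a list of dicts, best first, with "confidence" (0 to 1); they miss things now and then, are a little off and sometimes report something else, mostly with a low value. They report only what shows in the picture. A call takes as long as a camera call.
- masks_of(camera, label): "region" (420x560 bool, what is visible of it) and "rect" ([centre column, centre row, width, height] in pixels, round what is visible of it).
- spot_point(camera, label): "centre" ([column, row] in pixels: a listed point, or the origin of a listed thing).
The state is a dict: "time_s": time; "qpos": joint angles; "joint_vel": joint speeds; "joint_efforts": joint torques, N m; "tcp_pos": TCP position; "ee_rot": TCP orientation; "ft_force": force on the tool from outside, world axes, zero at the start; "wrist_torque": the same for the moment, N m; "opening": opening from 0.0 (shut) to 1.0 (fully open).
Only numpy, scipy, OpenCV 4.12 (cv2) and the standard library are available. Lean on these libraries where they do the work, as an engineer would, in place of code of your own. Each camera call takes 0.05 s, during which the arm holds its last target.

### The job

Close up the drill case on the assembly bench: with the fingertips push the upright drill leaf down until it lies fully flat in the case, then push the hinged lid over and press it fully shut over the leaf. Only push: do not grip or lift anything, do not bring the lid down on a leaf that is still standing, do not lean hard on the case or shift it about the bench, and leave the parts standing around it where they are.

Things in the scene. Friction and masses are not known exactly. Their poses are not given: they have to be found in the camera images.
- drill_case: Loose grey pressed-steel drill case with an open top, 150 mm (its x) by 216 mm (its y), rim 52 mm above the bench, on four 4 mm rubber feet; about 3 kg in all. Origin: centre of its underside, on the bench; z up. Its x axis points from the side with the drill leaf (front) to the side with the lid hinge (back). Walls are 2 mm thick.
- leaf (a joint): Fold angle of the drill leaf, rad: 0 = lying flat inside the case, below the rim; about 1.57 = upright; stop at 1.75. It starts upright and is folded down towards the lid hinge (the case's +x). Its hinge is stiff (friction 0.38 N m; the leaf's weight pulls about 0.25 N m): it stays where it is left.
- leaf_hinge (a point): Middle of the leaf's hinge line, along the case's y; 54 mm from the case's centre towards its -x side, 30 mm above the bench. The leaf is a 2 mm steel plate, 196 mm wide, 118 mm from hinge to free edge, with two holder strips and a row of eleven small drills on the face that looks to the case's -x when upright, up when flat; strips stand 15 mm above the hinge plane, drills lower.
- leaf_strip (a point): Middle of the outer face of the upper holder strip (a bar 196 mm long, 12 mm wide), where the leaf is best pushed: 78 mm from the hinge along the leaf and 15 mm out from the hinge plane. Moves with the leaf; 45 mm above the bench when the leaf is flat.
- lid (a joint): Opening angle of the lid, rad: 0 = shut on the rim; 1.57 = upright; stop at 2.0. It starts open, leaning back a little beyond upright. Its hinge is stiff (friction 0.42 N m; the lid's weight pulls about 0.24 N m): it stays where it is left. A leaf still standing blocks it.
- lid_hinge (a point): Middle of the lid's hinge line, along the case's y axis; 75 mm from the case's centre towards its +x side, 52 mm above the bench.
- lid_edge (a point): Middle of the lid's free edge, on its outer face; 155 mm from the hinge line. The lid is a shallow grey sheet-steel pan 223 mm wide, 2 mm sheet, with 12 mm skirts turned inward on its three free sides. When shut, its outer face looks up, 54 mm above the bench; when open, it looks to the case's +x.
- burner: Bystander: turned steel burner stem standing upright, 94 mm high, with a 52 mm disc near its top and a short brass side pipe. Origin: centre of its underside.
- post: Bystander: plain aluminium gauge post standing upright, 32 mm across the foot, 88 mm high. Origin: centre of its underside.
- pot: Bystander: open clear plastic pot of small brass jets, 60 mm across, 34 mm high. Origin: centre of its underside.

How it is judged:
By the outcome, as a careful person would: the job done as asked, in the order asked, and still so for the second after the job is handed in, with the robot touching nothing.
It also fails if it takes over 54 s, if anything falls off the work surface, if the arm or the gripper's body presses on something with over 40 N, if the wrist force passes 120 N, or if a joint passes its speed limit or range.

## Working session

There is one attempt and no reset: what is moved stays moved. The work goes in short steps, Python scripts to look and compute and a tool call to move; the robot and the scene stay as the last step left them, time stands still between calls to the robot, and variables do not carry over. Pictures are saved under pics/ and viewed, and the job is handed in when it is done.

Besides the shell and the picture viewer there is one more tool, called after "Emit:" as name(argument=value, ...) on one line, values as JSON. servo_tool: Moves the arm, as the interface text tells. Its arguments: {"type":"object","properties":{"motion":{"type":"array"},"squeeze":{"type":"number"}},"required":["motion"]}

```bash
mkdir -p pics; ls; cat > h.py <<'E'
from workcell import env, read_camera, masks_of, spot_point
import numpy as np, cv2
def ray(c,px):
    K=c["K"];T=c["extrinsics"]
    d=T[:3,:3]@np.linalg.solve(K,[px[0],px[1],1.]);return T[:3,3],d/np.linalg.norm(d)
def atz(c,px,z):
    o,d=ray(c,px);return o+d*(z-o[2])/d[2]
def proj(c,p):
    T=np.linalg.inv(c["extrinsics"]);q=c["K"]@(T[:3,:3]@np.asarray(p)+T[:3,3]);return q[:2]/q[2]
def tri(c1,p1,c2,p2):
    o1,d1=ray(c1,p1);o2,d2=ray(c2,p2)
    s=np.linalg.lstsq(np.c_[d1,-d2],o2-o1,rcond=None)[0]
    a=o1+d1*s[0];b=o2+d2*s[1];return (a+b)/2,np.linalg.norm(a-b)
E
python3 - <<'E'
from h import *
np.set_printoptions(precision=4,suppress=True)
C={}
for n in("scene","top"):
    C[n]=read_camera(n);cv2.imwrite(f"pics/{n}0.png",C[n]["frame"][:,:,::-1])
    print(n,C[n]["extrinsics"][:3])
for l in["drill_case","leaf_hinge","leaf_strip","lid_hinge","lid_edge","burner","post","pot"]:
    P={}
    for n in C:
        r=spot_point(n,l);print(l,n,[(np.round(x["centre"],1),round(x["confidence"],2)) for x in r[:2]])
        if r:P[n]=r[0]["centre"]
    if len(P)==2:print("   tri",tri(C["scene"],P["scene"],C["top"],P["top"]))
print(env.observe())
E
```

```text
pics
scene [[ 0.6399  0.4125 -0.6484  1.2215]
 [ 0.7684 -0.3509  0.5352 -0.4692]
 [-0.0068 -0.8407 -0.5415  0.5502]]
top [[-0.0028 -0.9964  0.0852  0.5371]
 [-0.9999  0.0037  0.0108  0.0098]
 [-0.0111 -0.0852 -0.9963  1.1768]]
drill_case scene [(array([275.4, 217.4]), 0.61)]
drill_case top [(array([289.1, 224.2]), 0.93)]
   tri (array([0.6014, 0.0297, 0.0033]), np.float64(0.00442425625534664))
leaf_hinge scene [(array([292.5, 217.8]), 0.71)]
leaf_hinge top [(array([287.6, 201.9]), 0.89)]
   tri (array([0.6514, 0.0319, 0.0276]), np.float64(0.0024166480819244242))
leaf_strip scene [(array([301. , 182.2]), 0.55)]
leaf_strip top [(array([288. , 225.1]), 0.69), (array([285.7, 190.2]), 0.58)]
   tri (array([0.6125, 0.0506, 0.0797]), np.float64(0.056639208319564566))
lid_hinge scene [(array([245.8, 181.6]), 0.75)]
lid_hinge top [(array([287.8, 255.8]), 0.7)]
   tri (array([0.5234, 0.0264, 0.052 ]), np.float64(0.009651059800736293))
lid_edge scene [(array([233.4, 107.2]), 0.88), (array([275.3, 218.4]), 0.48)]
lid_edge top [(array([288.4, 280.9]), 0.88)]
   tri (array([0.4798, 0.0283, 0.1966]
[... 332 characters left out ...]
([0.8025, 0.0181, 0.0021]), np.float64(0.007795254749526766))
pot scene [(array([348.7, 188.4]), 0.85)]
pot top [(array([208.2, 222.8]), 0.92)]
   tri (array([ 0.6087,  0.2257, -0.004 ]), np.float64(0.012402959695163229))
{'time_s': 0.9, 'qpos': array([-1.1816,  0.2999,  1.521 ,  0.    ,  1.3207, -0.0666]), 'joint_vel': array([ 0.0016,  0.0019,  0.0002,  0.    , -0.0014,  0.0016]), 'joint_efforts': array([  0.0009, -53.1653, -35.2913,   0.0709,   0.0212,   0.    ]), 'tcp_pos': array([ 0.2421, -0.4938,  0.2055]), 'ee_rot': array([ 0.8486, -0.5291, -0.    , -0.    ]), 'ft_force': array([ 0.5295, -0.2954,  0.3922]), 'wrist_torque': array([0.0422, 0.0316, 0.0274]), 'opening': 1.0020879730627046}
```

View pics/scene0.png

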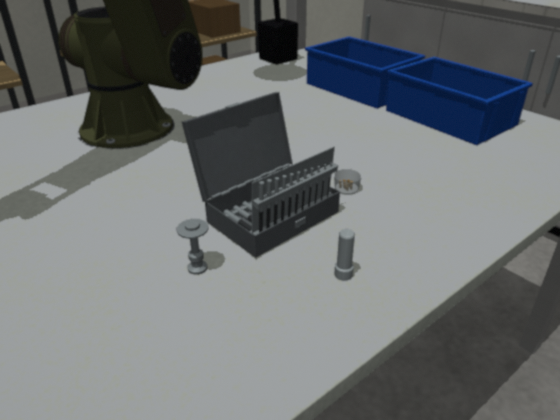

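View pics/top0.png

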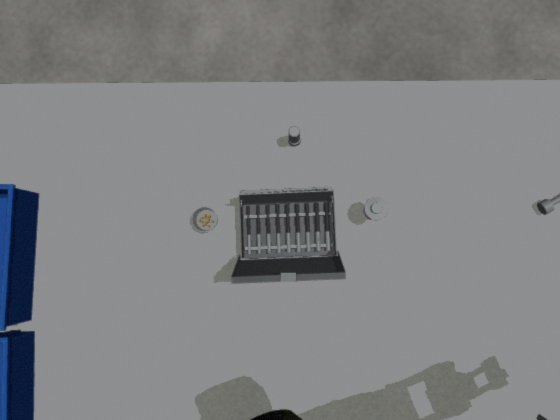

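The scene shows the case with the lid on the robot side, hinge near x=0.523, and edge near (0.480, 0.028, 0.197). The leaf stands on the far side, hinge near (0.651, 0.032). Case +x points to world −x with yaw about π+0.03. In the top view the leaf's strips are at rows ~190–250, the burner at (375,209), the post at (294,136) and the pot at (206,220). All are clear of the push line.

First I'll shut the fingers, raise the tool and line up its axes: tool x with case y, tool y with case +x.

Emit:
servo_tool(motion=[[0, 0, 0, -0.35, 0.85], [0, 0, 0, -0.35, 0.85], [0, 0, 0, -0.35, 0.85], [0, 0, 0, -0.35, 0.85], [0, 0, 0, -0.35, 0.85]], squeeze=10)

```text
time_s: 1.4
tcp_pos: [0.2421, -0.4938, 0.276]
ee_rot: [0.717, -0.697, -0.0, -0.0]
ft_force: [0.1, 0.1, -0.4]
opening: 0.614
```

Emit:
servo_tool(motion=[[0, -0.64, -0.58, 0, 0], [0, -0.64, -0.58, 0, 0], [0, -0.64, -0.58, 0, 0], [0, -0.64, -0.58, 0, 0], [0, -0.64, -0.58, 0, 0]])

```text
time_s: 1.9
tcp_pos: [0.3548, -0.3612, 0.2756]
ee_rot: [0.718, -0.696, 0.0, 0.0]
ft_force: [0.1, -0.0, 0.8]
opening: 0.186
```

Emit:
servo_tool(motion=[[0, -0.64, -0.58, 0, 0], [0, -0.64, -0.58, 0, 0], [0, -0.64, -0.58, 0, 0], [0, -0.64, -0.58, 0, 0], [0, -0.64, -0.58, 0, 0]])

```text
time_s: 2.4
tcp_pos: [0.4669, -0.2296, 0.2756]
ee_rot: [0.718, -0.696, 0.0, -0.0]
ft_force: [0.4, -0.4, 0.5]
opening: 0.005
```

Emit:
servo_tool(motion=[[0, -0.64, -0.58, 0, 0], [0, -0.64, -0.58, 0, 0], [0, -0.64, -0.58, 0, 0], [0, -0.64, -0.58, 0, 0], [0, -0.64, -0.58, 0, 0]])

```text
time_s: 2.9
tcp_pos: [0.5789, -0.098, 0.2755]
ee_rot: [0.718, -0.696, 0.0, -0.0]
ft_force: [-0.5, -0.2, 0.5]
opening: 0.005
```

Emit:
servo_tool(motion=[[0, -0.64, -0.58, 0, 0], [0, -0.64, -0.58, 0, 0], [0, -0.64, -0.58, 0, 0], [0, -0.64, -0.58, 0, 0], [0, -0.3, -0.3, 0, 0]])

```text
time_s: 3.4
tcp_pos: [0.6803, 0.0206, 0.2747]
ee_rot: [0.719, -0.696, -0.0, 0.0]
ft_force: [-0.2, 0.4, -0.1]
opening: 0.007
```

Emit:
servo_tool(motion=[[0, -0.2, -0.3, 0, 0], [0, -0.1, -0.2, 0, 0], [0, 0, 0, 0.6, 0], [0, 0, 0, 0.6, 0], [0, 0, 0, 0.3, 0]])

```text
time_s: 3.9
tcp_pos: [0.6984, 0.0309, 0.2129]
ee_rot: [0.718, -0.696, -0.001, 0.001]
ft_force: [0.5, 0.2, -0.2]
opening: 0.006
```

```bash
python3 - <<'E'
from h import *
np.set_printoptions(precision=4,suppress=True)
o=env.observe();print(o["tcp_pos"],o["qpos"])
for n in("scene","top"):
    c=read_camera(n);f=c["frame"][:,:,::-1].copy()
    p=proj(c,o["tcp_pos"]);print(n,p)
    cv2.circle(f,tuple(int(v) for v in p),2,(0,0,255),-1)
    cv2.imwrite(f"pics/{n}1.png",cv2.resize(f[80:300,150:410],None,fx=3,fy=2.7))
E
```

```text
[0.6984 0.0309 0.2129] [-0.0081  0.6479  1.0014  0.      1.4953  1.5318]
scene [311.3561 136.0002]
top [285.8021 168.4088]
```

View pics/scene1.png

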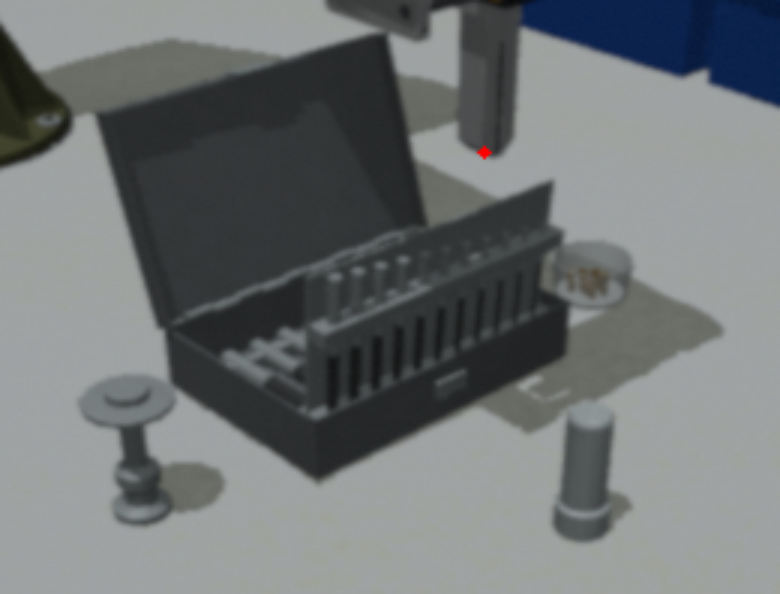

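The close-up shows the finger tip (crop 485,153) above the far side of the leaf and free of it. Upper strip runs from crop (315,330) to (560,235). Lowering now, then checking the strip position by projection.

Emit:
servo_tool(motion=[[0, 0, 0, 0.55, 0], [0, 0, 0, 0.55, 0], [0, 0, 0, 0.55, 0], [0, 0, 0, 0.55, 0], [0, 0, 0, 0.5, 0]])

```text
time_s: 4.5
tcp_pos: [0.6995, 0.0308, 0.1081]
ee_rot: [0.718, -0.696, 0.001, -0.001]
ft_force: [0.1, 0.1, -0.2]
opening: 0.002
```

```bash
python3 - <<'E'
from h import *
np.set_printoptions(precision=4,suppress=True)
o=env.observe();print(o["tcp_pos"],o["ft_force"])
ex=np.array([-1,-.03,0]);ey=np.array([.03,-1,0]);h=np.array([.6514,.0319,.030]);n=-ex
for m in("scene","top"):
    c=read_camera(m);f=c["frame"][:,:,::-1].copy()
    f=cv2.resize(f[80:300,150:410],None,fx=3,fy=2.7,interpolation=cv2.INTER_CUBIC)
    for s in(-.098,0,.098):
      for q in(h+ey*s+n*.015+np.array([0,0,.078]),h+ey*s+np.array([0,0,.118]),o["tcp_pos"]):
        p=proj(c,q);cv2.circle(f,(int((p[0]-150)*3),int((p[1]-80)*2.7)),2,(0,0,255),-1)
    cv2.imwrite(f"pics/{m}2.png",f)
E
```

```text
[0.6995 0.0308 0.1081] [ 0.0766  0.1278 -0.2128]
```

View pics/scene2.png

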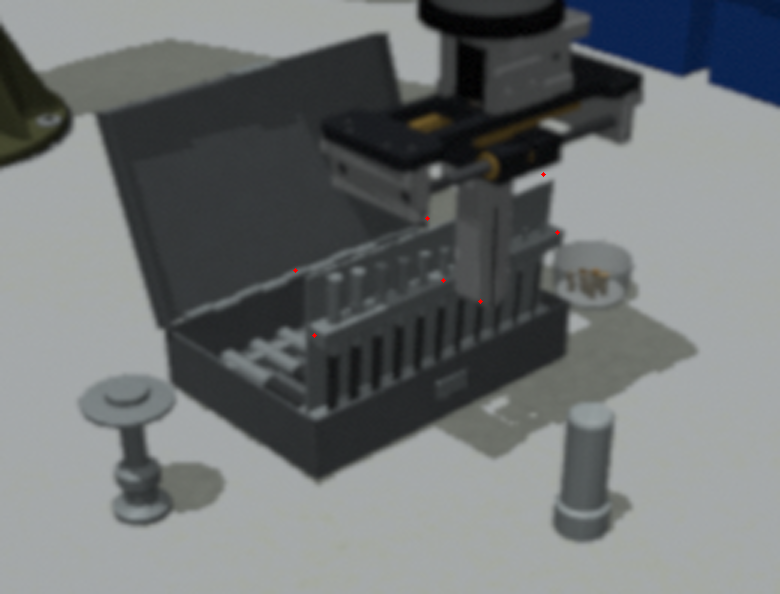

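View pics/top2.png

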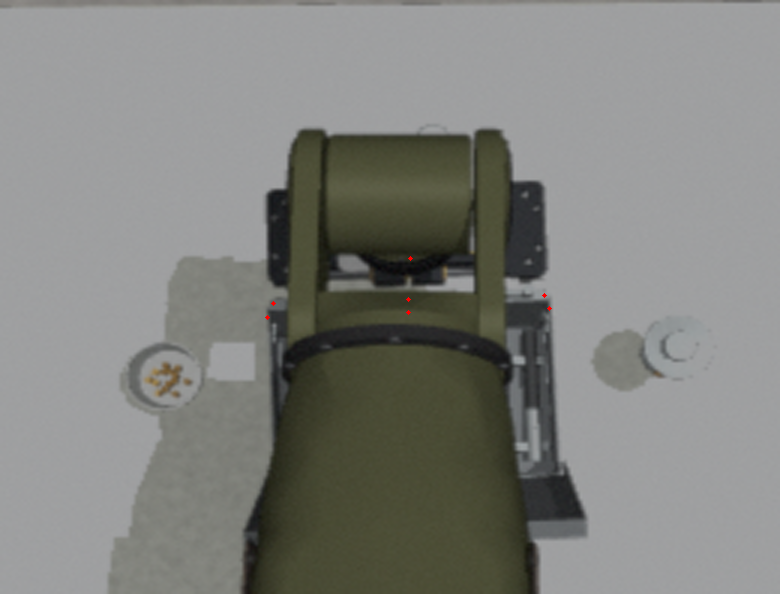

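The strip projection fits: predicted middle at crop (443,280), lying on the bar. The top view shows the arm clear of the lid and the bystanders. Pushing the leaf over along its arc.

Emit:
servo_tool(motion=[[0, 0, 0.3, 0, 0], [0, 0, 0.3, 0, 0], [0, 0, 0.26, 0, 0], [0, 0, 0.26, 0, 0], [0, 0, 0.25, 0.05, 0]])

```text
time_s: 5.1
tcp_pos: [0.6459, 0.0291, 0.1093]
ee_rot: [0.718, -0.696, 0.002, -0.002]
ft_force: [3.3, -1.2, 5.9]
opening: 0.004
```

Emit:
servo_tool(motion=[[0, 0, 0.25, 0.08, 0], [0, 0, 0.23, 0.1, 0], [0, 0, 0.23, 0.12, 0], [0, 0, 0.23, 0.15, 0], [0, 0, 0.19, 0.17, 0]])

```text
time_s: 5.6
tcp_pos: [0.6002, 0.0277, 0.0831]
ee_rot: [0.718, -0.696, 0.002, -0.002]
ft_force: [3.9, -1.0, 1.4]
opening: 0.002
```

```bash
python3 - <<'E'
from h import *
c=read_camera("scene");f=c["frame"][:,:,::-1]
cv2.imwrite("pics/s3.png",cv2.resize(f[80:300,150:410],None,fx=3,fy=2.7,interpolation=cv2.INTER_CUBIC))
E
```

```text
(no output)
```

View pics/s3.png

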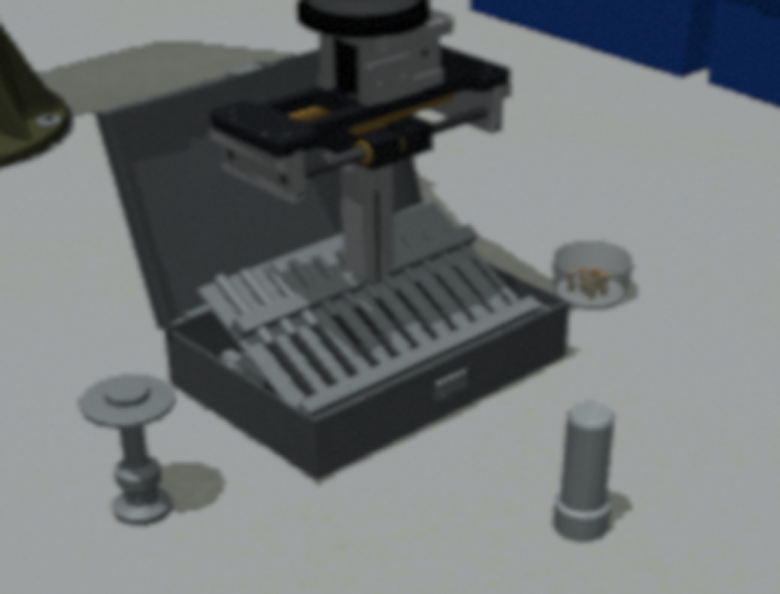

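The leaf is about a third open and the finger is on the upper strip (crop 375,280). The case corner at (320,480) hasn't moved. Continuing down.

Emit:
servo_tool(motion=[[0, 0, 0.15, 0.2, 0], [0, 0, 0.13, 0.2, 0], [0, 0, 0.11, 0.2, 0], [0, 0, 0.09, 0.2, 0], [0, 0, 0.03, 0.1, 0]])

```text
time_s: 6.15
tcp_pos: [0.5785, 0.0272, 0.0446]
ee_rot: [0.718, -0.696, 0.0, -0.0]
ft_force: [-9.8, 0.6, 36.9]
opening: 0.001
```

Emit:
servo_tool(motion=[[0, 0, 0, -0.03, 0], [0, 0, 0, -0.03, 0], [0, 0, 0, 0, 0], [0, 0, 0, 0, 0], [0, 0, 0, 0, 0]])

```text
time_s: 6.65
tcp_pos: [0.5785, 0.0272, 0.0468]
ee_rot: [0.718, -0.696, -0.0, 0.0]
ft_force: [0.6, -0.1, -0.2]
opening: 0.003
```

Emit:
servo_tool(motion=[[0, 0, 0, -0.3, 0], [0, 0, 0, -0.6, 0], [0, 0, 0, -0.6, 0], [0, 0, 0, -0.6, 0], [0, 0, 0, -0.6, 0]])

```text
time_s: 7.15
tcp_pos: [0.5786, 0.0272, 0.157]
ee_rot: [0.718, -0.696, 0.0, -0.0]
ft_force: [-1.0, 0.9, 0.1]
opening: 0.001
```

Emit:
servo_tool(motion=[[0, 0, 0, -0.6, 0], [0, 0, 0, -0.6, 0], [0, 0, 0, -0.6, 0], [0, 0, 0, -0.6, 0], [0, 0, 0, -0.4, 0]])

```text
time_s: 7.65
tcp_pos: [0.5787, 0.0272, 0.2699]
ee_rot: [0.718, -0.696, 0.001, -0.001]
ft_force: [0.4, 0.2, -0.4]
opening: 0.002
```

```bash
python3 - <<'E'
from h import *
np.set_printoptions(precision=4,suppress=True)
c=read_camera("scene");f=c["frame"][:,:,::-1]
f=cv2.resize(f[80:300,150:410],None,fx=3,fy=2.7,interpolation=cv2.INTER_CUBIC)
h=np.array([.6514,.0319,.030]);ex=np.array([-1,-.03,0]);ey=np.array([.03,-1,0])
for s in(-.098,0,.098):
    q=h+ey*s+ex*.078+[0,0,.015];p=proj(c,q);cv2.circle(f,(int((p[0]-150)*3),int((p[1]-80)*2.7)),2,(0,0,255),-1)
    q=h+ey*s*1.13+ex*.129+[0,0,.022]+np.array([-.0438,-.0013,.149]);p=proj(c,q);cv2.circle(f,(int((p[0]-150)*3),int((p[1]-80)*2.7)),2,(0,255,0),-1)
cv2.imwrite("pics/s4.png",f)
for l in["leaf_strip","lid_edge","lid_hinge","leaf_hinge"]:
    print(l,[(x["centre"],x["confidence"]) for x in spot_point("scene",l)[:2]])
print(proj(c,h+ex*.078+[0,0,.015]))
E
```

```text
leaf_strip [([266.8, 191.1], 0.66)]
lid_edge [([231.4, 105.6], 0.95)]
lid_hinge [([246.5, 181.5], 0.56)]
leaf_hinge [([291.9, 218.1], 0.57)]
[264.9215 193.8174]
```

View pics/s4.png

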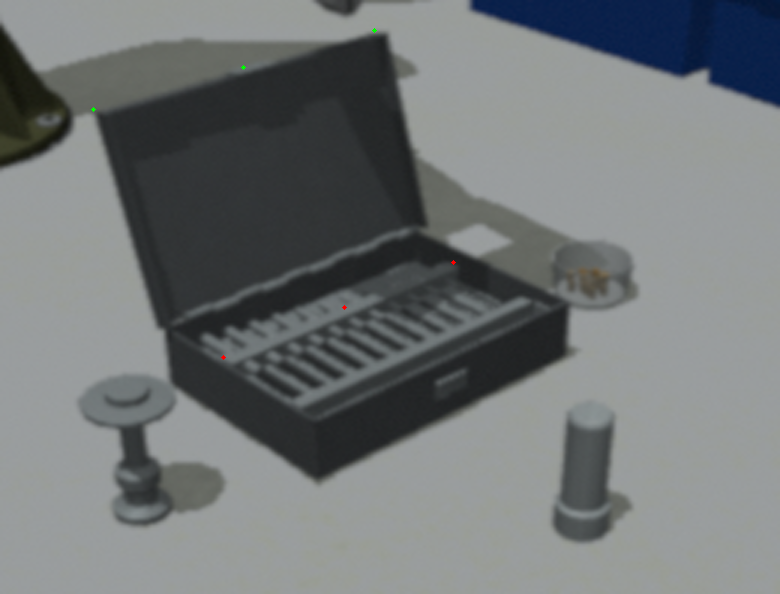

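The leaf now lies flat below the rim. Fingertip bottomed at z=0.0446 m against the nominal 0.045, strip seen at crop (345,305) and case and bystanders unmoved. Next I'll go over the lid to its robot side.

Emit:
servo_tool(motion=[[0, 0, 0.7, -0.1, 0], [0, 0, 0.8, 0, 0], [0, 0, 0.8, 0, 0], [0, 0, 0.8, 0, 0], [0, 0, 0.7, 0, 0]])

```text
time_s: 8.4
tcp_pos: [0.4249, 0.0225, 0.27]
ee_rot: [0.718, -0.696, -0.001, 0.001]
ft_force: [0.2, 0.6, 0.6]
opening: 0.004
```

Emit:
servo_tool(motion=[[0, 0, 0, 0.4, 0], [0, 0, 0, 0.5, 0], [0, 0, 0, 0.6, 0], [0, 0, 0, 0.6, 0], [0, 0, 0, 0.4, 0]])

```text
time_s: 8.9
tcp_pos: [0.4255, 0.0225, 0.1687]
ee_rot: [0.718, -0.696, -0.001, 0.001]
ft_force: [0.9, -0.3, 0.8]
opening: 0.005
```

Emit:
servo_tool(motion=[[0, -0.1, -0.4, 0, 0], [0, 0, -0.4, 0, 0], [0, 0, -0.35, 0, 0], [0, 0, -0.3, 0, 0], [0, 0, -0.3, -0.05, 0]])

```text
time_s: 9.4
tcp_pos: [0.496, 0.0287, 0.1717]
ee_rot: [0.718, -0.696, -0.001, 0.001]
ft_force: [-3.0, -0.2, -2.6]
opening: 0.002
```

Emit:
servo_tool(motion=[[0, 0, -0.25, -0.1, 0], [0, 0, -0.25, -0.1, 0], [0, 0, -0.28, -0.03, 0], [0, 0, -0.28, 0.05, 0], [0, 0, -0.28, 0.1, 0]])

```text
time_s: 9.9
tcp_pos: [0.5505, 0.0303, 0.1757]
ee_rot: [0.718, -0.696, -0.0, 0.0]
ft_force: [-2.0, 0.4, 2.6]
opening: 0.003
```

```bash
python3 - <<'E'
from h import *
c=read_camera("scene");f=c["frame"][:,:,::-1]
cv2.imwrite("pics/s5.png",cv2.resize(f[60:280,150:410],None,fx=3,fy=2.7,interpolation=cv2.INTER_CUBIC))
E
```

```text
(no output)
```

View pics/s5.png

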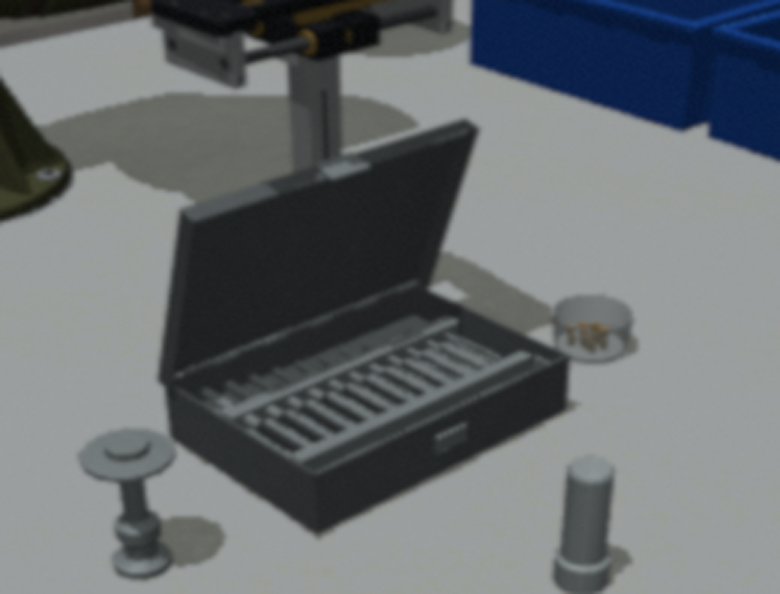

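Lid is tipped past upright (about 70° open), the finger is behind it, and the leaf and case haven't moved. Continuing along the arc.

Emit:
servo_tool(motion=[[0, 0, -0.34, 0.12, 0], [0, 0, -0.34, 0.15, 0], [0, 0, -0.33, 0.24, 0], [0, 0, -0.32, 0.27, 0], [0, 0, -0.26, 0.32, 0]])

```text
time_s: 10.45
tcp_pos: [0.6145, 0.0323, 0.1317]
ee_rot: [0.718, -0.696, 0.0, -0.0]
ft_force: [0.1, 0.7, 2.5]
opening: 0.004
```

Emit:
servo_tool(motion=[[0, 0, -0.3, 0.32, 0], [0, 0, -0.2, 0.36, 0], [0, 0, -0.16, 0.38, 0], [0, 0, -0.08, 0.38, 0], [0, 0, -0.03, 0.25, 0]])

```text
time_s: 10.95
tcp_pos: [0.6443, 0.0332, 0.063]
ee_rot: [0.718, -0.696, -0.0, 0.0]
ft_force: [0.5, 0.3, 1.7]
opening: 0.006
```

Emit:
servo_tool(motion=[[0, 0, 0, 0.06, 0], [0, 0, 0, 0.06, 0], [0, 0, 0, 0.04, 0], [0, 0, 0, 0.03, 0], [0, 0, 0, 0.0, 0]])

```text
time_s: 11.45
tcp_pos: [0.6445, 0.0332, 0.0573]
ee_rot: [0.718, -0.696, 0.0, -0.0]
ft_force: [0.6, 0.2, -0.1]
opening: 0.004
```

Emit:
servo_tool(motion=[[0, 0, 0, 0.03, 0], [0, 0, 0, 0.03, 0], [0, 0, 0, 0.02, 0], [0, 0, 0, 0, 0], [0, 0, 0, 0, 0]])

```text
time_s: 11.95
tcp_pos: [0.6447, 0.0332, 0.0547]
ee_rot: [0.718, -0.696, 0.0, -0.0]
ft_force: [-2.0, 0.2, 7.7]
opening: 0.001
```

Emit:
servo_tool(motion=[[0, 0, 0, 0.02, 0], [0, 0, 0, 0.02, 0], [0, 0, 0, 0, 0], [0, 0, 0, 0, 0], [0, 0, 0, 0, 0]])

```text
time_s: 12.45
tcp_pos: [0.6448, 0.0332, 0.0545]
ee_rot: [0.718, -0.696, 0.001, -0.0]
ft_force: [-8.4, -0.3, 20.3]
opening: 0.004
```

Firm stop at z=0.0545 with 20 N. Backing off and checking.

Emit:
servo_tool(motion=[[0, 0, 0, -0.1, 0], [0, 0, 0, -0.3, 0], [0, 0, 0, -0.6, 0], [0, 0, 0, -0.6, 0], [0, 0, 0, -0.6, 0]])

```text
time_s: 12.95
tcp_pos: [0.6444, 0.0332, 0.1417]
ee_rot: [0.718, -0.696, 0.0, -0.0]
ft_force: [0.0, 0.3, -0.5]
opening: 0.006
```

Emit:
servo_tool(motion=[[0, 0, 0.3, -0.6, 0], [0, 0.3, 0.7, -0.6, 0], [0, 0.6, 0.7, -0.6, 0], [0, 0.9, 0.3, -0.3, 0], [0, 0.9, 0.3, 0, 0]])

```text
time_s: 13.45
tcp_pos: [0.5557, -0.0785, 0.2272]
ee_rot: [0.718, -0.696, 0.002, -0.001]
ft_force: [0.7, 0.0, -0.4]
opening: 0.003
```

Emit:
servo_tool(motion=[[0, 0.9, 0.5, 0, 0], [0, 0.9, 0.5, 0, 0], [0, 0.9, 0.5, 0, 0], [0, 0.9, 0.5, 0, 0], [0, 0.5, 0.3, 0, 0]])

```text
time_s: 13.95
tcp_pos: [0.4675, -0.2465, 0.2249]
ee_rot: [0.717, -0.697, 0.0, 0.0]
ft_force: [-0.1, 0.3, 0.0]
opening: 0.008
```

Emit:
servo_tool(motion=[[0, 0.9, 0.5, 0, 0], [0, 0.9, 0.5, 0, 0], [0, 0.9, 0.5, 0, 0], [0, 0.5, 0.3, 0, 0], [0, 0, 0, 0, 0]])

```text
time_s: 14.45
tcp_pos: [0.3995, -0.3765, 0.2245]
ee_rot: [0.717, -0.697, 0.0, 0.0]
ft_force: [0.4, 0.6, -0.1]
opening: 0.005
```

```bash
python3 - <<'E'
from h import *
np.set_printoptions(precision=4,suppress=True)
C={}
h=np.array([.6514,.0319,.030]);ex=np.array([-1,-.03,0]);ey=np.array([.03,-1,0])
for m in("scene","top"):
    c=C[m]=read_camera(m);f=c["frame"][:,:,::-1]
    f=cv2.resize(f[80:300,150:410],None,fx=3,fy=2.7,interpolation=cv2.INTER_CUBIC)
    for s in(-.1115,0,.1115):
      for r in(0,.155):
        q=h+ex*(.129-r)+ey*s+[0,0,.024];p=proj(c,q);cv2.circle(f,(int((p[0]-150)*3),int((p[1]-80)*2.7)),2,(0,0,255),-1)
    cv2.imwrite(f"pics/{m}6.png",f)
for l in["drill_case","lid_edge","lid_hinge","burner","post","pot"]:
    P={n:spot_point(n,l) for n in C}
    if all(P.values()):print(l,tri(C["scene"],P["scene"][0]["centre"],C["top"],P["top"][0]["centre"]),[p[0]["centre"] for p in P.values()])
E
```

```text
drill_case (array([ 0.6012,  0.0349, -0.0025]), np.float64(0.006679295108305205)) [[274.6, 219.0], [285.1, 223.0]]
lid_edge (array([0.6739, 0.0337, 0.05  ]), np.float64(0.0012406143331870898)) [[301.1, 212.7], [286.4, 191.0]]
lid_hinge (array([0.5216, 0.0267, 0.0575]), np.float64(0.011284970729064779)) [[244.9, 178.9], [287.3, 256.4]]
burner (array([ 0.6333, -0.1637, -0.0006]), np.float64(0.003843760268962214)) [[198.0, 268.6], [369.1, 209.6]]
post (array([0.8056, 0.0142, 0.0057]), np.float64(0.002789870691138313)) [[343.2, 272.2], [294.2, 138.0]]
pot (array([0.7777, 0.0286, 0.1588]), np.float64(0.012506734967717948)) [[347.9, 184.0], [289.6, 137.1]]
```

View pics/scene6.png

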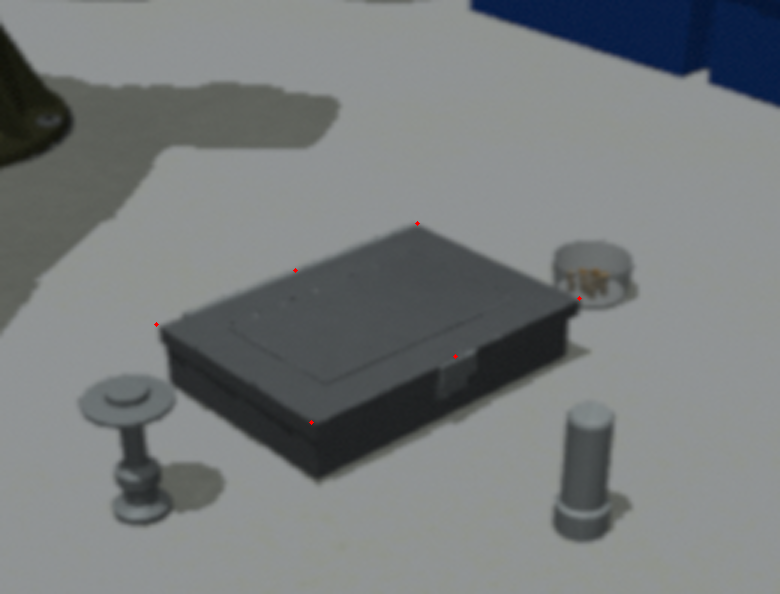

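View pics/top6.png

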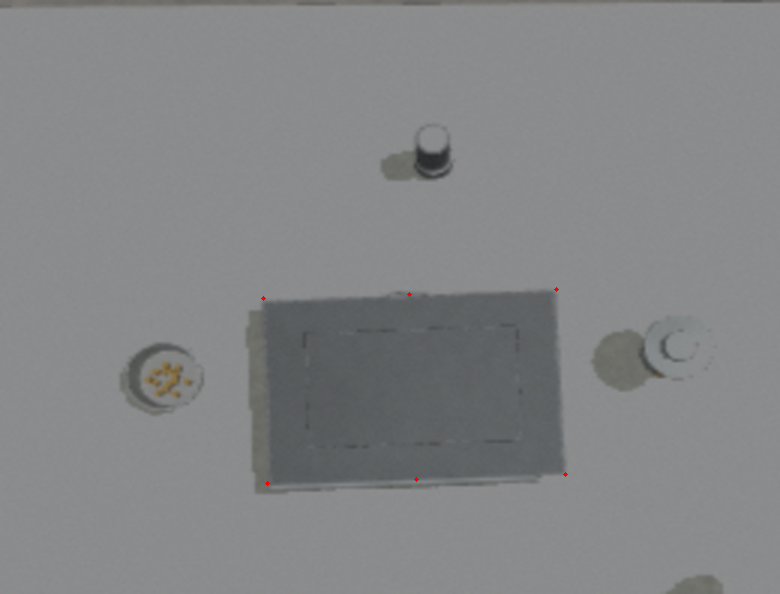

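```bash
python3 -c "
from workcell import env
print(env.finish_job())"
```

```text
the job is handed in; nothing more can be done
None
```

The drill case is closed up. I pushed the leaf flat with the shut fingertips, then pushed the lid over and pressed it shut. The arm was retracted and touching nothing before I handed in at about 14.5 s; no verdict was reported.

- **Leaf:** the fingertip met a hard stop at z = 44.6 mm, against 45 mm nominal for a flat leaf. The picture showed the leaf below the rim before I moved the lid. The press peaked briefly at about 37 N vertical, more than I intended, and I backed off at once. The network put the strip about 3 px above where I predicted it. I trusted the hard stop over that.
- **Lid:** it met a firm stop at z = 54.5 mm, against 54 mm nominal, with 20 N. The final pictures match the projected outline of a shut lid. The camera estimate of the lid edge height was 50 mm, slightly below nominal.
- **Case and bystanders:** the case stayed where it was to within the measurement noise, and the pictures show the burner, post and pot in their original places. The last network position for the pot was wrong because it picked out the post in the top view, so for the pot I relied on the pictures.

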